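# Load the counter can dispenser and work its release

### The arm

A 7-joint arm with a two-finger parallel gripper is mounted at the origin on a cart in front of the work surface, level with it; the furniture and walls round the work are solid. World frame = base frame: x ahead of the robot, y to its left, z up, the work surface at z = 0. Lengths are in m, angles in rad, forces in N, time in s.
With the tool pointing down it reaches from about 0.425 to 0.95 m from the base axis. Payload 4.7 kg.
Tool frame: the origin (TCP) lies between the finger pads; the fingertips stand 25 mm ahead of it and the grasp point (between the pads) lies 6 mm ahead of it; x points along the fingers, z is the direction in which the jaws open and shut, and the axes are right-handed (so a half turn about x gives the same grasp; the last joint's range is limited). The gripper opens to 85 mm and grips with 20 to 120 N. Pads are 22 mm wide; open, the fingers measure 114 mm over their backs; the gripper's body (76 mm by 85 mm) begins 54 mm behind the grasp point. The pads swing forward as they close: fully open they stand 13 mm farther back than shut.
Start: joints at [-1.339, 0.469, -0.049, 1.532, 0.024, 1.141, -0.082], TCP at [0.174, 0.652, 0.256] pointing down, gripper open.
Joint ranges: [-2.59, 2.59], [-0.33, 1.99], [-1.39, 1.29], [0.1, 2.45], [-1.04, 4.18], [0.21, 1.99], [-2.66, 2.66]. Speed limits (rad/s): [2.57, 2.57, 3.14, 3.14, 3.14, 3.14, 3.14].

### API

Orientations are given as a 3x3 rotation matrix whose columns are the frame's x, y, z axes.
In Python, from rig import * gives the robot as it stands. Calls block until the motion is done:
- movep(position, orientation): joint-space move of the TCP to a pose.
- move_l(position, attitude=None, feed=0.15, until_force=None): straight line of the TCP; attitude=None keeps the orientation; feed is the mean speed in m/s. With until_force (N) it stops when the force on the tool has changed by that much, and returns True; else False.
- move_joints(angles): joint-space move.
- command_gripper(opening, newtons=None): finger opening in m; newtons is the grip in N (None keeps the last); returns when the fingers have stopped.
- sleep(seconds).
- inverse_kinematics(position, orientation): joint angles nearest the present ones, or None.
- sense(): the state.
- camera(name): name is "side" or "top" or "wrist"; returns (picture, depth): 480x640x3 uint8, red, green, blue; 480x640 float32, m along the optical axis (not along the pixel's ray), 0 where there is no reading.
- camera_params(name): a dict with "K" (3x3 intrinsics, pixels), "position" and "rotation" of the camera in the world; the wrist camera has in their place "tool_from_camera" (4x4, takes a point from camera to tool coordinates, whose origin is the TCP and whose axes are the tool frame's). Camera axes: x right, y down, z forward; pixel columns grow to the right and rows downward; lengths in m; the calibration is good to about 2 mm. A picture is of the moment at which its call begins: read the wrist's pose just before it. camera_params takes no time and is no camera call.
A pose or a line that the arm cannot do raises Unreachable and nothing moves.
- finish_job(): hands the job in, once; it reports no verdict.
The state is a dict: "time_s": time; "joint_pos": joint angles; "qd": joint speeds; "joint_efforts": joint torques, N m; "position": TCP position; "tcp_rot": TCP orientation; "wrist_force": force on the tool from outside, world axes, zero at the start; "ft_torque": the same for the moment, N m; "finger_gap": finger opening in m.
Only numpy, scipy, OpenCV 4.12 (cv2) and the standard library are available. Lean on these libraries where they do the work, as an engineer would, in place of code of your own. Each camera call takes 0.05 s, during which the arm holds its last target. There are 200 camera calls.

### The job

Restock the can dispenser on the counter: roll the two cans lying on its top deck over the crest bar into the sloping lane one at a time, starting with the one nearer the lane, and let the first settle against the stop before you send the second in behind it. Then swing the side lever fully over towards the pick-up end and let it come back, so that the first can rolls out to the pick-up end and the second takes its place at the stop. Leave the other things on the counter standing where they are.

Things in the scene. Friction and masses are not known exactly. Their poses are not given: they have to be found in the camera images.
- dispenser: Steel can dispenser fixed to the counter, 395 mm long (its y), 184 wide (its x), 86 high. Origin on the counter under its middle, z up. Cans lie along its x and roll towards its -y (robot's right). From +y: level deck, y +197 to +7 mm, top 58 mm up, 12 mm lip at its rear end; then the lane. Side walls (3 mm, inner faces at x +-89) rise 28 mm above deck and lane.
- deck_crest (a point): Middle of the crest bar (2.5 mm high) across the end of the deck, at deck height: dispenser frame (0, 10, 58) mm. A can whose axis is pushed 5 mm past this bar rolls down the lane by itself; the lane falls at 8 degrees to an end lip, 24 mm high, at y -198 mm. On the level deck cans stay where they are left.
- gate_spot (a point): Where the middle of a can is when it rests against the front stop, a 20 mm high tab standing up through a slot in the lane: dispenser frame (0, -89, 78) mm. When the lever is swung the stop sinks, and a rear stop rises between the first can and the second and holds the second back until the lever returns.
- queue_spot (a point): Where the middle of the second can is when it rests behind a can at the stop (dispenser frame 0, -23, 88 mm).
- tray_spot (a point): Where the middle of a released can is when it rests against the end lip: the pick-up end (dispenser frame 0, -169, 67 mm).
- can_a_center (a point): Middle of the drink can that lies on the deck nearer the lane: a 500 ml can, 66 mm diameter, 168 mm long, 0.45 to 0.58 kg, lying along the dispenser's x. Its own z axis is the can's axis.
- can_b_center (a point): Middle of the other can, of the same kind and size, lying on the deck about 100 to 130 mm behind the first (towards the deck's rear end). Its own z axis is the can's axis.
- lever_top (a point): Centre of the black ball (24 mm) on top of the release lever: an upright 10 mm steel rod outside the dispenser's near (-x) side wall, 108 mm from the lane's middle, hinged 104 mm below and 32 mm towards -y of the ball. At rest the ball is 137 mm above the counter, at dispenser frame (-108, -50, 137) mm, and the rod leans towards the deck.
- release (a joint): Angle of the release lever in rad: 0 at rest, grows as the ball is pushed towards the dispenser's -y (towards the pick-up end), stops at 0.62; the front stop has sunk below the lane from about 0.52 on. A spring brings it back when let go; the ball travels about 65 mm along -y and takes 3 to 5 N.
- tall_glass: Tall clear glass, 66 mm wide, 139 mm high, standing past the pick-up end; origin at its foot.
- price_sign: Small white price sign on a foot, 70 mm high, past the pick-up end; origin at its foot.
- espresso_cup: Espresso cup, 68 mm wide, 58 mm high, standing past the rear end of the deck; origin at its foot.
- service_bell: Round counter bell, 82 mm wide, 66 mm high, left on the counter; origin at its foot.
- toothpick_pot: Small steel pot of toothpicks, 43 mm wide, 70 mm high, past the rear end of the deck; origin at its foot.

How it is judged:
By the outcome, as a careful person would: the job done as asked, in the order asked, and still so for the second after the job is handed in, with the robot touching nothing.
It also fails if it takes over 54 s, if anything falls off the work surface, if the arm or the gripper's body presses on something with over 40 N, if the wrist force passes 120 N, or if a joint passes its speed limit or range.

## Working session

There is one attempt and no reset: what is moved stays moved. The work goes in short steps, each a Python script; the robot and the scene stay as the last script left them, time stands still between calls to the robot, and variables do not carry over. Pictures are saved under pics/ and viewed, about 8 in all and at most 12, crops included, and the job is handed in when it is done.

```bash
mkdir -p pics; python3 - <<'E'
from rig import *
import cv2, numpy as np
for n in ("top","side"):
    p,d=camera(n); cv2.imwrite(f"pics/{n}0.png",p[:,:,::-1]); np.savez(f"pics/{n}0.npz",p=p,d=d)
    c=camera_params(n); print(n,c["K"].tolist(),np.round(c["position"],3),np.round(c["rotation"],3).tolist())
s=sense();print(s["time_s"],s["position"],s["tcp_rot"],s["finger_gap"])
E
```

```text
top [[469.7350722281276, 0.0, 321.24085186475827], [0.0, 469.7350722281276, 240.53211104622764], [0.0, 0.0, 1.0]] [0.341 0.223 1.395] [[-0.005, -0.987, 0.163], [-1.0, 0.005, -0.003], [0.003, -0.163, -0.987]]
side [[612.5569532762611, 0.0, 318.8637840516777], [0.0, 612.5569532762611, 246.86299639843745], [0.0, 0.0, 1.0]] [-0.112 -0.981  0.917] [[0.875, -0.249, 0.416], [-0.485, -0.429, 0.762], [-0.011, -0.868, -0.496]]
0.1 [0.17387587 0.65170716 0.25533773] [[-4.23405309e-04 -9.66200516e-01  2.57791358e-01]
 [-1.76872341e-03  2.57791701e-01  9.66198898e-01]
 [-9.99998346e-01 -4.68678662e-05 -1.81809185e-03]] 0.0855669084307169
```

View pics/top0.png

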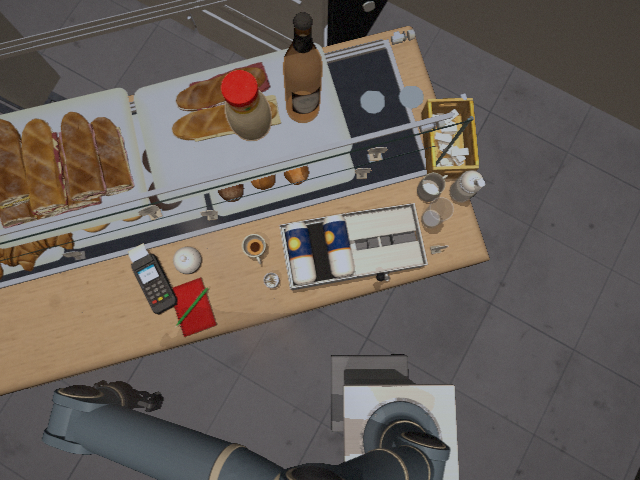

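View pics/side0.png

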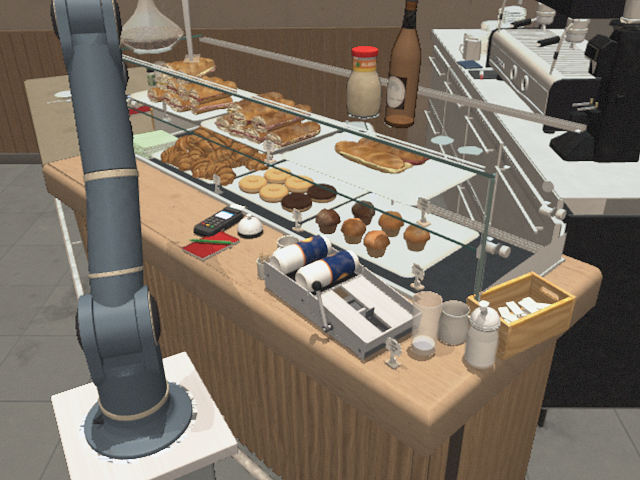

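```bash
cat > h.py <<'E'
import numpy as np, cv2
def cloud(d,c):
    K=c["K"];v,u=np.mgrid[:d.shape[0],:d.shape[1]]
    P=np.stack([(u-K[0][2])/K[0][0]*d,(v-K[1][2])/K[1][1]*d,d],-1)
    return P@np.array(c["rotation"]).T+np.array(c["position"])
def onplane(u,v,z,c):
    K=np.array(c["K"]);r=np.array(c["rotation"])@np.linalg.solve(K,[u,v,1.]);p=np.array(c["position"])
    return p+r*(z-p[2])/r[2]
def proj(X,c):
    q=np.array(c["K"])@(np.array(c["rotation"]).T@(np.array(X)-np.array(c["position"])));return q[:2]/q[2]
E
python3 - <<'E'
from rig import *
from h import *
c=camera_params("top");f=np.load("pics/top0.npz");p,d=f["p"],f["d"]
P=cloud(d,c)
a=cv2.resize(p[190:300,230:480],None,fx=3.2,fy=3.2,interpolation=cv2.INTER_CUBIC)
cv2.imwrite("pics/top_crop.png",a[:,:,::-1])
for z in range(265,190,-6): pass
print("z map mm rows 200..296 step6, cols 240..460 step 10")
for v in range(140,298,6): print(v,[int(1000*P[v,u,2]) for u in range(240,470,10)])
E
```

```text
z map mm rows 200..296 step6, cols 240..460 step 10
140 [212, 424, 213, 213, 210, 215, 214, 214, 217, 213, 213, 406, 409, 3, 1, 9, 9, 3, 18, 91, 49, 54, 6]
146 [216, 215, 213, 214, 213, 215, 212, 217, 405, 407, 396, 226, 7, 408, 13, 6, 2, 6, 19, 85, 26, 240, 6]
152 [212, 210, 213, 213, 212, 214, 408, 409, 397, 219, 225, 406, 0, 253, 248, 0, 8, 210, 14, 76, 0, 62, 74]
158 [213, 210, 213, 214, 407, 406, 221, 221, 229, 229, 9, 32, 9, 215, 211, 5, 4, 5, 7, 68, 147, 20, 64]
164 [211, 214, 406, 397, 217, 220, 405, 233, 8, 12, 15, 29, 7, 10, 6, 5, 9, 3, 10, 67, 30, 25, 43]
170 [409, 394, 218, 220, 405, 81, 77, 16, 13, 9, 8, 18, 59, 60, 4, 6, 7, 8, 6, 60, 92, 82, 74]
176 [216, 221, 401, 82, 12, 76, 82, 16, 209, 6, 12, 23, 9, 9, 6, 8, 9, 11, 7, 47, 72, 27, 77]
182 [225, 9, 73, 69, 13, 55, 58, 11, 15, 21, 28, 9, 7, 4, 18, 15, 2, 1, 44, 4, 35, 2, 119]
188 [71, 10, 55, 12, 11, 13, 16, 23, 25, 4, 0, 1, 11, 19, 0, 1, -1, 1, 47, 7, 19, 11, 90]
194 [63, 206, 9, 12, 15, 21, 28, -1, 6, 3, 13, 14, 1, -2, -3, 1, 0, 0, 36, 66, 43, 8, 69]
200 [6, 12, 14, 21, 28, 3, 3, 9, 9, 4, 1, 2, 3, 0, 5, 0, 0, -3, 0, 
[... 875 characters left out ...]
, 104, 119, 113, 64, 101, 123, 110, 51, 54, 45, 47, 41, 36, 31, 0, 0, 4, 1]
266 [-4, 5, 1, 1, -5, 60, 120, 118, 57, 58, 119, 117, 56, 51, 49, 35, 41, 35, 37, 0, 3, -3, -13]
272 [0, 0, -1, -5, 7, 56, 125, 120, 55, 60, 121, 114, 55, 52, 75, 13, -3, 1, -2, -11, -18, -930, -936]
278 [3, 0, 2, 2, 3, 61, 117, 119, 59, 58, 57, 64, 5, 1, 145, -3, -2, -9, -22, -934, -943, -945, -948]
284 [0, -1, 4, 1, -6, 75, 75, 85, 41, 2, 1, 0, 5, -2, -3, -16, -23, -959, -929, -929, -936, -947, -931]
290 [0, 7, 0, -3, 3, 4, -1, 1, 0, -2, -2, 0, -6, -6, -33, -939, -937, -934, -935, -938, -935, -942, -942]
296 [5, 0, -2, -3, 0, 1, 7, 0, -3, -1, -6, -14, -90, -936, -940, -931, -944, -944, -942, -928, -933, -923, -942]
```

View pics/top_crop.png

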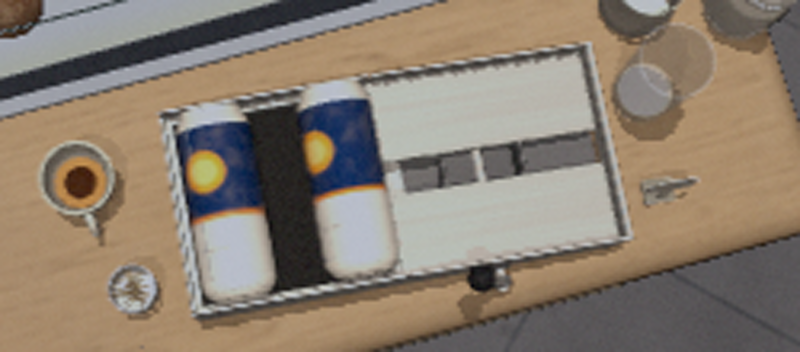

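```bash
python3 - <<'E'
from rig import *
from h import *
np.set_printoptions(precision=4,suppress=True)
c=camera_params("top");f=np.load("pics/top0.npz");p,d=f["p"].astype(int),f["d"]
P=cloud(d,c)
C={}
for n,(u,v),z in [("rf",(163,115),.086),("ff",(592,45),.057),("fn",(630,238),.057),("rn",(200,318),.086)]:
    C[n]=onplane(230+u/3.2-.35,190+v/3.2-.35,z,c);print(n,C[n])
o=np.mean([C[k] for k in C],0)
ey=(C["rf"]+C["rn"]-C["ff"]-C["fn"])[:2]; ex=(C["rf"]+C["ff"]-C["rn"]-C["fn"])[:2]
print("len",np.linalg.norm(ey)/2,np.linalg.norm(ex)/2,"yaw from y",np.degrees(np.arctan2(-ey[0],ey[1])),"from x",np.degrees(np.arctan2(ex[1],ex[0])),o)
a=np.arctan2(-ey[0],ey[1]);R=np.array([[np.cos(a),-np.sin(a)],[np.sin(a),np.cos(a)]])
# cans from depth
m=(P[...,2]>.095)&(P[...,2]<.14); m[:200]=0; m[285:]=0; m[:,:280]=0; m[:,365:]=0
Q=P[m]; q=(Q[:,:2]-o[:2])@R; 
for lo,hi in [(.0,.105),(.105,.2)]:
    s=q[(q[:,1]>lo)&(q[:,1]<hi)]; print(len(s),np.percentile(s,[1,50,99],axis=0))
dark=(p.sum(2)<110); dark[:, :370]=0; dark[:,395:]=0; dark[:265]=0; dark[285:]=0
v,u=np.nonzero(dark); print(len(u),u.mean(),v.mean()); b=onplane(u.mean(),v.mean(),.137,c);print("ball",b,"disp",(b[:2]-o[:2])@R)
for u,v in [(240,170),(260,164),(300,152),(350,140)]: print("bar",P[v,u],(P[v,u,:2]-o[:2])@R)
for u,v in [(260,206),(280,200),(310,188),(380,170)]: print("base",P[v,u],(P[v,u,:2]-o[:2])@R)
for n,u,v in [("pot",271,280),("cup",255,245),("bell",187,260),("glass",434,206),("sign",438,248)]: print(n,onplane(u,v,.05,c))
E
```

```text
rf [0.6006 0.3341 0.086 ]
ff [ 0.6698 -0.0552  0.057 ]
fn [ 0.4922 -0.0825  0.057 ]
rn [0.421  0.3004 0.086 ]
len 0.39238509848638586 0.18119266085009048 yaw from y 10.307599987406464 from x 9.705734423131869 [0.5459 0.1242 0.0715]
1372 [[-0.0787  0.0159]
 [ 0.0012  0.0489]
 [ 0.0853  0.0791]]
1383 [[-0.0793  0.1239]
 [-0.0002  0.1553]
 [ 0.084   0.1875]]
46 379.95652173913044 276.4347826086956
ball [0.4503 0.0621 0.137 ] disp [-0.1051 -0.044 ]
bar [0.6605 0.3964 0.4091] [0.1614 0.2473]
bar [0.6747 0.3533 0.4068] [0.1677 0.2024]
bar [0.7011 0.2657 0.4087] [0.178  0.1114]
bar [0.7292 0.1552 0.4065] [ 0.1859 -0.0022]
base [0.6774 0.4039 0.0055] [0.1794 0.2516]
base [0.6901 0.3414 0.0281] [0.1807 0.1879]
base [0.7281 0.2517 0.0232] [0.2021 0.0929]
base [0.7897 0.0366 0.0043] [ 0.2242 -0.1298]
pot [0.4492 0.3631 0.05  ]
cup [0.5508 0.4107 0.05  ]
bell [0.508  0.6057 0.05  ]
glass [ 0.6643 -0.1133  0.05  ]
sign [ 0.5395 -0.1193  0.05  ]
```

```bash
cat >> h.py <<'E'
from rig import *
A=np.radians(10.0);O=np.array([.5459,.1242])
RD=np.array([[np.cos(A),-np.sin(A)],[np.sin(A),np.cos(A)]])
def W(x,y,ztip): # world TCP for fingertip at dispenser x,y (tips 25mm ahead)
    return np.r_[O+RD@[x,y],ztip+.025]
def tool(s): # jaws along +-dispenser x
    z=s*np.array([np.cos(A),np.sin(A),0]);x=np.array([0,0,-1.]);return np.stack([x,np.cross(z,x),z],1)
def D(P): return np.concatenate([(P[...,:2]-O)@RD,P[...,2:]],-1)
def wristcloud():
    s=sense();p,d=camera("wrist");c=camera_params("wrist");T=np.array(c["tool_from_camera"])
    R=np.array(s["tcp_rot"]);c=dict(K=c["K"],rotation=R@T[:3,:3],position=R@T[:3,3]+s["position"])
    return p,d,c
E
python3 - <<'E'
from h import *
np.set_printoptions(precision=4,suppress=True)
for s in (1,-1): print(s,inverse_kinematics(W(0,.102,.2),tool(s)))
s=min((1,-1),key=lambda s:np.abs(np.array(inverse_kinematics(W(0,.102,.2),tool(s)))-sense()["joint_pos"]).max())
print(s); movep(W(0,.102,.24),tool(s))
p,d,c=wristcloud();cv2.imwrite("pics/w1.png",p[:,:,::-1]);np.savez("pics/w1.npz",p=p,d=d,R=c["rotation"],t=c["position"])
P=D(cloud(d,c))
m=(P[...,2]>.1)&(P[...,2]<.14)&(d>0);q=P[m]
for lo,hi in [(.0,.103),(.103,.2)]:
    g=q[(q[:,1]>lo)&(q[:,1]<hi)]; print(len(g),np.percentile(g,[1,50,99],axis=0).tolist())
    t=g[g[:,2]>np.percentile(g[:,2],85)];print("ridge",t.mean(0))
print(sense()["time_s"],sense()["position"],sense()["finger_gap"])
E
```

```text
1 [-0.7983  0.3474  0.4125  1.8343 -0.1636  0.9932 -0.1435]
-1 [ 0.3439  0.6114 -1.1743  1.7708  0.6094  1.1811  2.3026]
1
17639 [[-0.0773274022011164, 0.02350077165928993, 0.10099549478004578], [0.0034968459650087567, 0.058941208205305747, 0.12068443027974746], [0.08487754135762347, 0.08014502663855047, 0.1259840439735843]]
ridge [0.002  0.0489 0.1252]
23681 [[-0.07858843886721006, 0.12659991466484086, 0.10200514233430046], [0.002086604105557697, 0.15984260908509218, 0.1209427554283744], [0.08339981667588442, 0.1880252173551077, 0.1259666455111162]]
ridge [0.0013 0.157  0.1252]
2.15 [0.5276 0.2264 0.2648] 0.08561243981381743
```

View pics/w1.png

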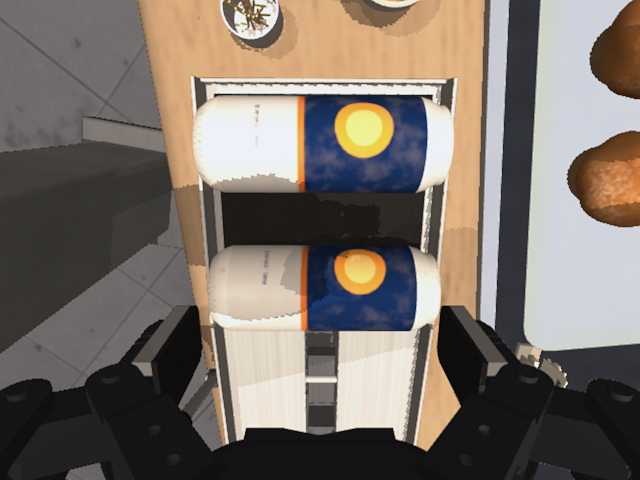

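```bash
cat >> h.py <<'E'
def push(y0,ztop,log=True):
    """finger descends at y0 to ztop, pushes along -y, drops to .062 and lifts while rolling over crest"""
    F0=np.array(sense()["wrist_force"])
    def say(t): print(t,round(sense()["time_s"],2),np.round(sense()["wrist_force"]-F0,1),np.round(D(np.array(sense()["position"])),3))
    if move_l(W(0,y0,ztop),feed=.12,until_force=8): say("HIT descending");return
    say("down")
    if ztop>.065:
        move_l(W(0,y0-.045,ztop),feed=.06);move_l(W(0,y0-.055,.062),feed=.05)
    hit=move_l(W(0,.071,.062),feed=.05,until_force=15);say(f"flat {hit}")
    if hit:return
    hit=move_l(W(0,.040,.088),feed=.05,until_force=20);say(f"over {hit}")
    if hit:return
    move_l(W(0,.045,.20),feed=.25);say("up")
E
python3 - <<'E'
from h import *
np.set_printoptions(precision=4,suppress=True)
p,d,c=0,0,camera_params("wrist");print("cam in tool",np.array(c["tool_from_camera"])[:3,3])
command_gripper(.05)
movep(W(0,.103,.16),tool(1))
push(.103,.062)
sleep(.5)
p,d=camera("top");c=camera_params("top");P=D(cloud(d,c));cv2.imwrite("pics/t2.png",cv2.resize(p[190:300,230:480],None,fx=3.2,fy=3.2)[:,:,::-1])
E
```

```text
cam in tool [-0.1182  0.0721  0.    ]
down 3.98 [-0.3 -0.6  1.1] [0.001 0.103 0.088]
flat False 4.77 [-2.4  4.5  2.3] [0.    0.072 0.087]
over False 5.72 [-1.1 -0.5  0.2] [-0.     0.04   0.113]
up 6.33 [-1.3 -0.8  0.1] [-0.     0.045  0.225]
```

View pics/t2.png

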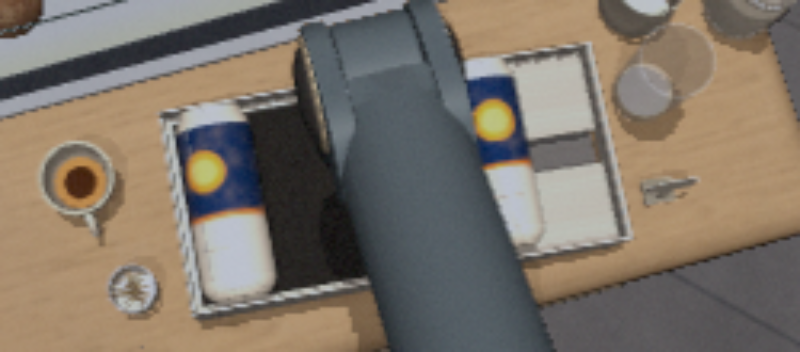

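```bash
python3 - <<'E'
from h import *
np.set_printoptions(precision=4,suppress=True)
movep(W(0,.208,.16),tool(1))
def cans(tag):
    p,d=camera("top");P=D(cloud(d,camera_params("top")))
    m=(abs(P[...,0])<.07)&(abs(P[...,1])<.2)&(P[...,2]<.135)&(P[...,2]>.062-0.14*np.minimum(P[...,1]*-1,0)*0)
    m&=P[...,2]>np.where(P[...,1]>0,.085,.058+P[...,1]*.14+.035)
    h,e=np.histogram(P[m][:,1],bins=40,range=(-.2,.2));print(tag,[(round(x*1000),n) for x,n in zip(e,h) if n>5])
    return p
cans("before")
push(.207,.074)
sleep(.4)
movep(W(-.108,.03,.17),tool(1))
p=cans("after")
cv2.imwrite("pics/t3.png",cv2.resize(p[190:300,230:480],None,fx=3.2,fy=3.2)[:,:,::-1])
p,d=camera("side");cv2.imwrite("pics/s3.png",cv2.resize(p[200:400,220:480],None,fx=3,fy=3)[:,:,::-1])
print(sense()["time_s"])
E
```

```text
before [(-120, np.int64(73)), (-110, np.int64(153)), (-100, np.int64(168)), (-90, np.int64(175)), (-80, np.int64(186)), (-70, np.int64(196)), (-60, np.int64(172)), (120, np.int64(133)), (130, np.int64(162)), (140, np.int64(126)), (150, np.int64(82)), (160, np.int64(15))]
down 8.5 [-0.9  0.1 -0.2] [0.001 0.207 0.1  ]
flat False 11.62 [-2.1  6.2  1.9] [0.    0.074 0.087]
over False 12.58 [-0.9  0.9 -0.5] [-0.     0.04   0.113]
up 13.18 [-1.5  0.8 -1.2] [-0.     0.045  0.225]
after [(-120, np.int64(73)), (-110, np.int64(150)), (-100, np.int64(166)), (-90, np.int64(160)), (-80, np.int64(137)), (-70, np.int64(117)), (-60, np.int64(97)), (-50, np.int64(84)), (-40, np.int64(105)), (-30, np.int64(113)), (-20, np.int64(122)), (-10, np.int64(122)), (0, np.int64(131)), (10, np.int64(63))]
14.2083
```

View pics/s3.png

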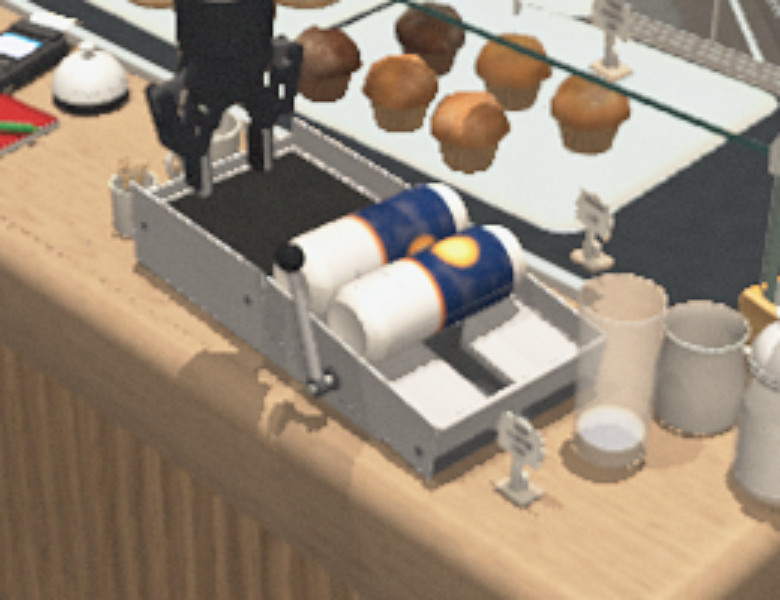

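```bash
python3 - <<'E'
from h import *
def say(t): print(t,round(sense()["time_s"],2),np.round(sense()["wrist_force"]-F0,1),np.round(D(np.array(sense()["position"])),4))
command_gripper(0.0)
movep(W(-.110,.004,.17),tool(1))
F0=np.array(sense()["wrist_force"])
print(move_l(W(-.110,.004,.120),feed=.1,until_force=6));say("down")
print("contact",move_l(W(-.110,-.045,.120),feed=.06,until_force=2.0));say("contact")
print("stop",move_l(W(-.110,-.110,.120),feed=.05,until_force=12));say("stop")
p,d=camera("side");cv2.imwrite("pics/s4.png",cv2.resize(p[200:400,220:480],None,fx=3,fy=3)[:,:,::-1])
E
```

```text
False
down 15.64 [0.  0.5 0.2] [-0.1097  0.0043  0.1452]
contact True
contact 16.16 [ 1.3  3.3 -0.2] [-0.1098 -0.0224  0.1453]
stop True
stop 17.43 [0.2 5.4 2.5] [-0.1106 -0.087   0.144 ]
```

View pics/s4.png

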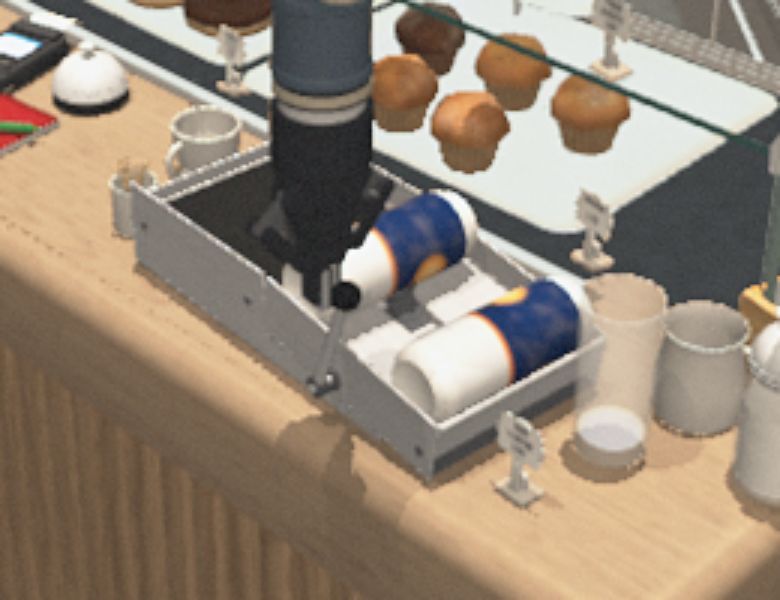

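```bash
python3 - <<'E'
from h import *
sleep(.8)
move_l(W(-.110,.012,.120),feed=.08)
move_l(W(-.110,.012,.19),feed=.2)
movep(W(-.09,.17,.24),tool(1));sleep(1)
p,d=camera("side");cv2.imwrite("pics/s5.png",cv2.resize(p[200:400,220:480],None,fx=3,fy=3)[:,:,::-1])
p,d=camera("top");c=camera_params("top");P=D(cloud(d,c))
m=(abs(P[...,0])<.07)&(abs(P[...,1])<.2)&(P[...,2]<.135)&(P[...,2]>np.where(P[...,1]>0,.085,.058+P[...,1]*.14+.035))
h,e=np.histogram(P[m][:,1],bins=40,range=(-.2,.2));print([(round(x*1000),int(n)) for x,n in zip(e,h) if n>5])
q=p.astype(int);dark=(q.sum(2)<110);dark[:,:370]=0;dark[:,395:]=0;dark[:265]=0;dark[285:]=0
v,u=np.nonzero(dark);print(len(u),u.mean(),v.mean())
print(sense()["time_s"])
E
```

```text
[(-200, 38), (-190, 131), (-180, 156), (-170, 176), (-160, 184), (-150, 193), (-140, 216), (-120, 75), (-110, 154), (-100, 163), (-90, 178), (-80, 184), (-70, 194), (-60, 173)]
43 379.83720930232556 276.51162790697674
21.9667
```

View pics/s5.png

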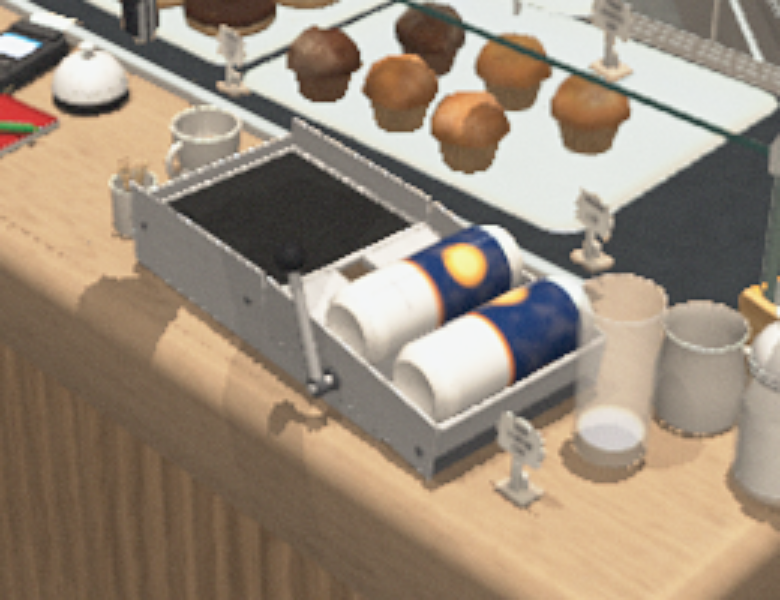

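The picture shows the first can at the end lip (crop about 490,345), the second at the stop (425,290) and the lever back upright (ball at 290,255). The other things look unmoved.

```bash
python3 -c "
from rig import *
finish_job()"
```

```text
the job is handed in; nothing more can be done
```

The job is done and handed in at about 22 s of robot time.

- **Loading:** I pushed each can over the crest bar with the fingers between and then behind the cans. The nearer can went first, and I confirmed by depth that it rested at the stop before sending the second.
- **Release:** I pushed the lever ball about 65 mm to its end stop, waited 0.8 s, then eased it back.
- **Last checks:** Top-view depth and the side picture put the first can against the end lip (y about -169 mm) and the second at the stop (y about -88 mm). The lever ball is back at its starting pixel position. The glass, sign, cup, bell and pot look unmoved in the side picture, though I did not measure them. The gripper is clear of everything.
- **Disagreement:** The first camera fit put the ball about 6 mm in y from its stated place. I allowed for it with clearance, and it caused no trouble. No checks failed.

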